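# Close the sample pot with its snap lid

## Robot

A 7-joint arm with a two-finger parallel gripper is mounted at the origin on a cart in front of the work surface, level with it; the furniture and walls round the work are solid. World frame = base frame: x ahead of the robot, y to its left, z up, the work surface at z = 0. Lengths are in m, angles in degrees, forces in N, time in s.
With the tool pointing down it reaches from about 0.35 to 0.775 m from the base axis. Payload 3.1 kg.
Tool frame: the origin (TCP) lies midway between the tips of the shut fingers; the grasp point (between the pads) lies 19 mm behind it; z points along the fingers, y is the line along which they close (so a half turn about z gives the same grasp; the last joint's range is limited). The gripper opens to 85 mm and grips with 20 to 120 N. Pads are 22 mm wide; open, the fingers measure 114 mm over their backs; the gripper's body (76 mm by 85 mm) begins 54 mm behind the grasp point. The pads swing forward as they close: fully open they stand 13 mm farther back than shut.
Start: joints at [-66.618, 17.813, 0.802, 86.603, -0.252, 75.585, -1.558], TCP at [0.239, 0.495, 0.231] pointing down, gripper open.
Joint ranges: [-154.91, 154.91], [-16.99, 109.72], [-72.82, 74.43], [7.12, 147.25], [-82.49, 262.49], [11.32, 116.49], [-174.64, 174.64]. Speed limits (degrees/s): [159.86, 159.86, 180, 180, 180, 180, 180].

## Interface

Orientations are given as [roll, pitch, yaw] about the fixed x, y, z axes, in that order (R = Rz(yaw) Ry(pitch) Rx(roll)).
In Python, from station import robot gives the robot as it stands. Calls block until the motion is done:
- robot.move_to(position, orientation): joint-space move of the TCP to a pose.
- robot.line_to(position, orientation=None, velocity=0.15, f_stop=None): straight line of the TCP; orientation=None keeps the orientation; velocity is the mean speed in m/s. With f_stop (N) it stops when the force on the tool has changed by that much, and returns True; else False.
- robot.move_j(angles): joint-space move.
- robot.gripper_to(opening, force=None): opening from 0.0 (shut) to 1.0 (fully open); force is the grip in N (None keeps the last); returns when the fingers have stopped.
- robot.pause(seconds).
- robot.inverse_kinematics(position, orientation): joint angles nearest the present ones, or None.
- robot.sense(): the state.
- robot.grab_frame(name): name is "side" or "top"; returns (picture, depth): 384x512x3 uint8, red, green, blue; 384x512 float32, m along the optical axis (not along the pixel's ray), 0 where there is no reading.
- robot.calibration(name): a dict with "mtx" (3x3 intrinsics, pixels), "extrinsics" (4x4, takes a point from world to camera coordinates). Camera axes: x right, y up, looking along -z (the intrinsics and any distortion apply to the point x, -y, -z); pixel columns grow to the right and rows downward; lengths in m; the calibration is good to about 2 mm. A picture is of the moment at which its call begins. calibration takes no time and is no camera call.
A pose or a line that the arm cannot do raises robot.PlanningError and nothing moves.
- robot.close_job(): hands the job in; it is judged then, once.
Trained networks look in the newest picture that a camera, given by its name, has taken for a name from the list of things; names that differ only in an ending like _2 or _b are one class to them, and where a whole thing is asked for, a point or a joint stands for the part that bears it (a point fixed in the world has none). Each returns a list of dicts, best first, with "p" (0 to 1); they miss things now and then, are a little off and sometimes report something else, mostly with a low value. They report only what shows in the picture. A call takes as long as a camera call.
- robot.look_for(query, camera): "point" ([column, row] in pixels, amid what is visible of it).
- robot.tip_of(query, camera): "point" ([column, row] in pixels: a listed point, or the origin of a listed thing).
The state is a dict: "time_s": time; "joint_positions": joint angles; "dq": joint speeds; "joint_torque": joint torques, N m; "tool_pos": TCP position; "eef_rot": TCP orientation; "contact_force": force on the tool from outside, world axes, zero at the start; "torque": the same for the moment, N m; "finger_gap": opening from 0.0 (shut) to 1.0 (fully open); "gripper_force": force on a finger pad.
Only numpy, scipy, OpenCV 4.12 (cv2) and the standard library are available. Lean on these libraries where they do the work, as an engineer would, in place of code of your own. Each camera call takes 0.05 s, during which the arm holds its last target. There are 200 camera calls.

## Task

Slide the open metal sample pot along the worktop, without lifting or tipping it, from the plain ring mark until it stands inside the other ring mark, the one with four ticks. Then put the knobbed lid on the pot and press it down until both of the pot's spring clips snap over its edge, keep pressing, and finish with the hand still holding the closed lid down firmly (10 N or so) on the pot at that mark. Do not disturb the things standing around.

Things in the scene. Friction and masses are not known exactly. Their poses are not given: they have to be found in the camera images.
- pot: open round aluminium pot, 54 mm across, 45 mm high, bore 44 mm wide, 39 mm deep, 0.4 kg, loose. Origin: centre of its underside, z up. A spring clip stands on its own +x and -x side (foot block 20 mm wide, 20 to 32 mm up, reaching 32 mm from the axis). The sides along its own y are bare: grip there, across 54 mm, below the rim.
- lid: round aluminium snap lid, 0.12 kg, loose, lying knob up on the green mat (mat top 3 mm above the worktop). Origin: centre of its underside, z up, any yaw fits. From below: spigot 40 mm across, 6 mm deep, enters the bore; bevelled flange 52 mm across, 6 to 11.5 mm up; neck 18 mm across to 20.5 mm; round grip 24 mm across, 20.5 to 47.5 mm up.
- lid_knob (a point): centre of the lid's round grip (24 mm across, 27 mm high), on the lid's axis, 34 mm above the lid's underside
- pot_rim (a point): centre of the pot's mouth at rim height, 45 mm above the pot's underside
- clip_a (a joint): hinge (rad) of the clip on the pot's +x side: 0 upright at rest, positive as it flexes outward, about 0.11 as the lid's edge passes; springs back to 0 by itself
- clip_b (a joint): hinge (rad) of the clip on the pot's -x side: 0 upright at rest, positive as it flexes outward, about 0.11 as the lid's edge passes; springs back to 0 by itself
- mark_start: plain ring of thin white line, 72 mm across, flat on the worktop (no height to speak of), fixed; the pot starts on it; origin at its centre
- mark_target: same ring, 72 mm across, with four ticks pointing outward to 54 mm from its centre; flat and fixed; where the pot must stand; origin at its centre. The worktop between the two rings is bare and flat
- tip_box: bystander: blue pipette tip box with clear lid, 69 x 114 x 64 mm high, origin under its centre, loose, just in front of the tall white instrument at the back (its front about 0.69 m ahead of the base: keep the arm short of it when swinging across)
- tape_roll: bystander: roll of tape lying flat, 68 mm across, 18 mm high, origin under its centre, loose
- timer: bystander: white lab timer, 62 x 62 x 17 mm, origin under its centre, loose
- weight_500g: bystander: brass-coloured weight with a knob, 38 mm across, 42 mm high, on the mat near its front edge, origin under its centre, loose
- weight_200g: bystander: grey weight with a knob, 28 mm across, 33 mm high, origin under its centre, loose
- clip_nose_a (a point): tip of the nose of the steel clip on the pot's +x side as it stands at rest: 23 mm from the pot's axis, 53 mm above its underside. The clip strip is 16 mm wide, its outer face 31 mm from the axis, its top 61 mm above the underside; the nose has a sloping lead-in above its tip
- clip_nose_b (a point): the same point of the clip on the pot's -x side
- lid_flange (a point): centre of the underside of the lid's flange, 6 mm above the lid's origin. Lowered on the pot, it meets the clip noses about 7 mm above the rim; from there the force rises to 10 to 15 N, drops suddenly about 2 mm above the rim as the clips spring back over the flange, and the flange then rests on the rim (lid origin 39 mm above the pot's)

How it is judged:
By the outcome, as a careful person would: the job done as asked, in the order asked, and still so for the second after the job is handed in, while the arm keeps its last pose, push and grip.
It also fails if it takes over 72 s, if anything falls off the work surface, if the arm or the gripper's body presses on something with over 40 N, if the wrist force passes 120 N, or if a joint passes its speed limit or range.

## Working session

There is one attempt and no reset: what is moved stays moved. The work goes in short steps, each a Python script; the robot and the scene stay as the last script left them, time stands still between calls to the robot, and variables do not carry over. Pictures are saved under pics/ and viewed, at most 10 in all, crops included, and the job is handed in when it is done.

```bash
mkdir -p pics; ls
cat > h.py <<'E'
from station import robot
import numpy as np, cv2
def cal(n):
    c=robot.calibration(n); return np.array(c["mtx"]),np.array(c["extrinsics"]),c
def ray(n,p):
    K,E,c=cal(n); d=np.array(c.get("dist",np.zeros(5)),float)
    x,y=cv2.undistortPoints(np.array([[p]],float),K,d)[0,0]
    R=E[:3,:3]; o=-R.T@E[:3,3]; return o,R.T@np.array([x,-y,-1.])
def onplane(n,p,z):
    o,d=ray(n,p); return o+d*(z-o[2])/d[2]
def bydepth(n,p,D):
    o,d=ray(n,p); return o+d*D[int(round(p[1])),int(round(p[0]))]
def proj(n,X):
    K,E,c=cal(n); q=E[:3,:3]@np.array(X)+E[:3,3]; u=K@np.array([q[0],-q[1],-q[2]]); return u[:2]/u[2]
E
python3 - <<'E'
from h import *
print({k:np.array(v).shape for k,v in robot.calibration("top").items()}, robot.calibration("top"), robot.calibration("side"))
ims=[]
for n in("top","side"):
    im,D=robot.grab_frame(n); cv2.imwrite(f"pics/{n}0.png",im[:,:,::-1]); np.save(f"{n}0.npy",D)
Z={"pot":0,"pot_rim":.045,"lid":.003,"lid_knob":.037,"lid_flange":.009,"mark_start":0,"mark_target":0,"clip_nose_a":.053,"tip_box":0,"tape_roll":0,"timer":0,"weight_500g":.003,"weight_200g":0}
for q,z in Z.items():
    for n in("top","side"):
        for r in robot.tip_of(q,n)[:3]:
            print(q,n,round(r["p"],2),np.round(r["point"],1),np.round(onplane(n,r["point"],z),4))
print(robot.sense())
E
```

```text
pics
station.py
{'mtx': (3, 3), 'extrinsics': (4, 4)} {'mtx': array([[368.16049382,   0.        , 256.89255094],
       [  0.        , 368.16049382, 196.04734143],
       [  0.        ,   0.        ,   1.        ]]), 'extrinsics': array([[ 9.93238973e-03, -9.99950223e-01, -9.48464367e-04,
        -1.61367937e-01],
       [ 9.98271199e-01,  9.86075268e-03,  5.79428878e-02,
        -5.38785329e-01],
       [-5.79306510e-02, -1.52233601e-03,  9.98319449e-01,
        -1.14138105e+00],
       [ 0.00000000e+00,  0.00000000e+00,  0.00000000e+00,
         1.00000000e+00]])} {'mtx': array([[395.38099602,   0.        , 249.80570832],
       [  0.        , 395.38099602, 189.72155057],
       [  0.        ,   0.        ,   1.        ]]), 'extrinsics': array([[-0.99965972,  0.00737395,  0.02502127,  0.51408843],
       [ 0.01684565, -0.54987599,  0.83507642, -0.13290807],
       [ 0.01991641,  0.83521376,  0.54956466, -0.98802588],
       [ 0.        ,  0.        ,  0.        ,  1.        ]])}
pot top 0.54 [326.4 206.1] [ 0.5114 -0.3773  0.    ]
pot top 0.2 [159.7 157.6] [0.6616 0.1567 0.    ]
po
[... 1842 characters left out ...]
'joint_positions': array([-66.61532799,  17.81397624,   0.80291367,  86.6009892 ,
        -0.2515305 ,  75.58619666,  -1.55815536]), 'dq': array([-0.11873254,  0.05371224,  0.0310806 ,  0.00889878,  0.05893439,
       -0.041497  , -0.0083346 ]), 'joint_torque': array([-6.79150253e-05, -3.79804623e+01,  1.45694828e-01, -2.30857050e+01,
        1.21920902e-02,  1.99747257e-03,  4.76163578e-06]), 'tool_pos': array([0.23914067, 0.49531018, 0.23130815]), 'eef_rot': array([1.79999334e+02, 1.99499504e-03, 1.54230141e+02]), 'contact_force': array([ 0.89315904, -0.86143903,  0.49866033]), 'torque': array([-0.00920676, -0.02288152,  0.00338128]), 'gripper_force': 0.0, 'finger_gap': 0.9987167082160069}
```

Run:
```python
import cv2
a=cv2.imread("pics/top0.png")[130:270,140:370]
cv2.imwrite("pics/top0c.png",cv2.resize(a,None,fx=3.4,fy=3.4,interpolation=2))
b=cv2.imread("pics/side0.png")[120:310,150:330]
cv2.imwrite("pics/side0c.png",cv2.resize(b,None,fx=3.1,fy=3.1,interpolation=2))
```

```text
(no output)
```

View pics/top0c.png

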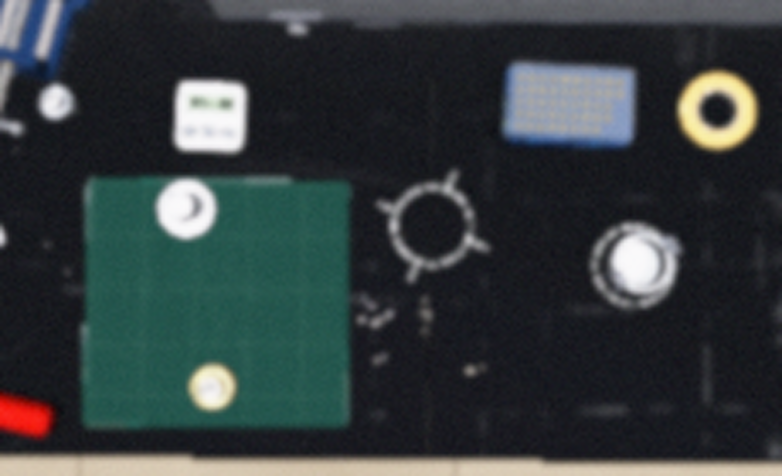

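View pics/side0c.png

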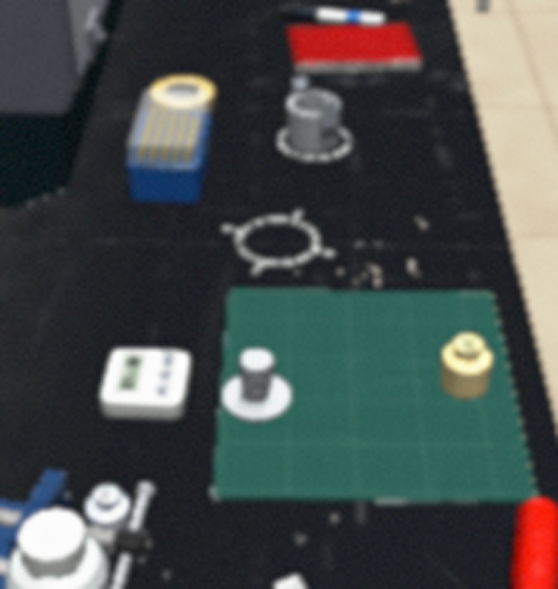

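The top crop shows the ticked ring centred near pixel (267,196). The pot is on the plain ring near (326,208), with its far clip at about (337,202). The lid is on the mat at (195,191), close to the timer. The side crop agrees. Next I'll refine these positions with depth and ring fits.

```bash
cat >> h.py <<'E'
from scipy.optimize import least_squares
def cloud(n,D):
    K,E,c=cal(n); v,u=np.mgrid[:D.shape[0],:D.shape[1]]
    R=E[:3,:3]; o=-R.T@E[:3,3]
    d=np.stack([(u-K[0,2])/K[0,0],-(v-K[1,2])/K[1,1],-np.ones_like(D)],-1)
    return o+(d*D[...,None])@R
def fitcirc(P,r,c0):
    f=lambda c:np.hypot(P[:,0]-c[0],P[:,1]-c[1])-r
    s=least_squares(f,c0,loss="soft_l1",f_scale=.002); return s.x,np.sqrt(np.mean(s.fun**2))
E
python3 - <<'E'
from h import *
for n in("top","side"):
    im=cv2.imread(f"pics/{n}0.png"); D=np.load(f"{n}0.npy"); C=cloud(n,D)
    g=im.min(2).astype(float)
    v,u=np.mgrid[:384,:512]
    K,E,c=cal(n); R=E[:3,:3];o=-R.T@E[:3,3]
    d=np.stack([(u-K[0,2])/K[0,0],-(v-K[1,2])/K[1,1],-np.ones(u.shape)],-1)@R
    F=o+d*(-o[2]/d[...,2])[...,None]   # worktop points
    W=C[(np.hypot(C[...,0]-.54,C[...,1]+.19)<.06)&(D>0)]; print(n,"worktop z",np.median(W[:,2]))
    for c0,nm in(((.54,-.19),"target"),((.505,-.375),"start")):
        rr=np.hypot(F[...,0]-c0[0],F[...,1]-c0[1])
        m=(rr<.045)&(g>90)&((rr>.025)|(nm=="target"))
        if nm=="start": m&=abs(C[...,2])<.006
        print(nm,m.sum(),fitcirc(F[m],.0355,c0))
    near=lambda c,r:(np.hypot(C[...,0]-c[0],C[...,1]-c[1])<r)&(D>0)
    for c0,z0,z1,nm in(((.505,-.375),.036,.048,"rim"),((.505,-.375),.052,.07,"clips"),((.557,.043),.043,.06,"knobtop"),((.557,.043),.009,.02,"flange")):
        P=C[near(c0,.045)&(C[...,2]>z0)&(C[...,2]<z1)]
        if len(P): print(nm,len(P),P.mean(0).round(4),P.std(0).round(4))
        if nm=="clips": print(P.round(3).tolist())
        if nm in("rim","flange") and len(P)>5: print(fitcirc(P,{"rim":.0245,"flange":.021}[nm],c0), (P.min(0)+P.max(0))/2)
E
```

```text
top worktop z 0.001284065423680869
target 190 (array([ 0.54185883, -0.1873578 ]), np.float64(0.0033166599207732563))
start 148 (array([ 0.50655329, -0.37659611]), np.float64(0.002961690052315322))
rim 82 [ 0.506  -0.3763  0.0438] [0.0169 0.0175 0.0028]
(array([ 0.5062476 , -0.37347733]), np.float64(0.0018368640548910302)) [ 0.50586146 -0.37440008  0.04212475]
clips 27 [ 0.5079 -0.377   0.059 ] [0.015  0.0229 0.0034]
[[0.528, -0.395, 0.061], [0.525, -0.393, 0.055], [0.525, -0.395, 0.061], [0.525, -0.397, 0.065], [0.522, -0.393, 0.058], [0.522, -0.395, 0.06], [0.522, -0.398, 0.062], [0.522, -0.401, 0.062], [0.519, -0.396, 0.056], [0.519, -0.398, 0.059], [0.519, -0.401, 0.062], [0.516, -0.396, 0.054], [0.516, -0.399, 0.055], [0.516, -0.401, 0.061], [0.516, -0.403, 0.065], [0.498, -0.35, 0.059], [0.494, -0.347, 0.061], [0.495, -0.35, 0.057], [0.495, -0.353, 0.056], [0.492, -0.348, 0.052], [0.492, -0.35, 0.06], [0.492, -0.353, 0.061], [0.492, -0.356, 0.057], [0.489, -0.351, 0.054], [0.489, -0.353, 0.061], [0.489, -0.357, 0.055], [0.486, -0.352, 0.062]]
knobtop 54 [0.5529 0.0407 0.0514] [0
[... 659 characters left out ...]
401, 0.058], [0.522, -0.4, 0.059], [0.532, -0.397, 0.056], [0.528, -0.397, 0.056], [0.525, -0.399, 0.055], [0.522, -0.4, 0.055], [0.519, -0.402, 0.054], [0.531, -0.392, 0.055], [0.528, -0.395, 0.054], [0.525, -0.394, 0.054], [0.522, -0.398, 0.053], [0.519, -0.395, 0.054], [0.494, -0.353, 0.058], [0.49, -0.354, 0.058], [0.5, -0.345, 0.059], [0.497, -0.347, 0.058], [0.494, -0.349, 0.057], [0.49, -0.351, 0.056], [0.5, -0.349, 0.053], [0.497, -0.346, 0.055], [0.494, -0.345, 0.056]]
knobtop 70 [0.5562 0.0442 0.0482] [0.0062 0.0063 0.0021]
flange 189 [0.5567 0.0473 0.0136] [0.0143 0.0112 0.0013]
(array([0.5569433 , 0.03813163]), np.float64(0.0055242302761912615)) [0.55714557 0.04391008 0.01461264]
```

Run:
```python
from h import *
P=np.array([.508,-.3735]); T=np.array([.5424,-.1872]); L=np.array([.5545,.0425])
for y in(122,-58,150,94,-30,-86):
    print(y,[None if (q:=robot.inverse_kinematics([*p,z],[180,0,y])) is None else q.round(0).tolist() for p,z in((P,.007),(T,.007),(L,.018))])
```

```text
122 [[9.0, 44.0, 40.0, 89.0, -32.0, 59.0, 90.0], [-17.0, 43.0, 51.0, 99.0, -39.0, 57.0, 81.0], [-28.0, 33.0, 30.0, 101.0, -20.0, 51.0, 43.0]]
-58 [[-2.0, 55.0, 64.0, 90.0, -52.0, 69.0, -76.0], [-23.0, 50.0, 64.0, 100.0, -50.0, 64.0, -91.0], [-48.0, 47.0, 64.0, 102.0, -48.0, 63.0, -115.0]]
150 [[13.0, 42.0, 34.0, 89.0, -27.0, 57.0, 115.0], [-14.0, 40.0, 45.0, 99.0, -34.0, 55.0, 105.0], [-25.0, 32.0, 26.0, 101.0, -18.0, 50.0, 69.0]]
94 [[5.0, 47.0, 47.0, 89.0, -38.0, 61.0, 67.0], [-14.0, 41.0, 46.0, 99.0, -35.0, 55.0, 50.0], [-30.0, 34.0, 33.0, 101.0, -23.0, 51.0, 17.0]]
-30 [[-2.0, 55.0, 64.0, 90.0, -52.0, 69.0, -48.0], [-23.0, 50.0, 64.0, 100.0, -50.0, 64.0, -63.0], [-48.0, 47.0, 64.0, 102.0, -48.0, 63.0, -87.0]]
-86 [[-2.0, 55.0, 64.0, 90.0, -52.0, 69.0, -104.0], [-23.0, 50.0, 64.0, 100.0, -50.0, 64.0, -119.0], [-48.0, 47.0, 64.0, 102.0, -48.0, 63.0, -143.0]]
```

Run:
```python
from h import *
P=np.array([.508,-.3735])
q=np.array(robot.sense()["joint_positions"]); q[0]=34; q[6]=66
robot.move_j(q)
s=robot.sense(); print(s["tool_pos"],s["eef_rot"],s["time_s"])
for dy in(28,-28,0):
    robot.move_to([*P,.10],[180,0,122+dy])
    print("stop",robot.line_to([*P,.006],f_stop=8,velocity=.12))
    robot.gripper_to(.45,30)
    s=robot.sense(); print(dy,s["time_s"],s["tool_pos"].round(4),s["eef_rot"].round(1),s["contact_force"].round(1),s["torque"].round(2),s["finger_gap"],s["gripper_force"],s["joint_positions"].round())
    if dy:
        robot.gripper_to(1.0); robot.line_to([*P,.10],velocity=.15)
```

```text
[ 0.44361356 -0.32509381  0.23129143] [ 1.79966137e+02 -1.68593706e-02  1.21303300e+02] 4.375
stop False
28 6.375 [ 0.5084 -0.3745  0.0073] [-1.799e+02  1.000e-01  1.500e+02] [-1.  -0.9  5.8] [-0.09  0.26  0.01] 0.6259800366626912 32.55001924932003 [37. 38. -3. 88.  2. 54. 93.]
stop False
-28 9.7583 [ 0.5095 -0.374   0.0075] [1.798e+02 1.000e-01 9.400e+01] [-0.1 -0.8  4.5] [ 0.04 -0.12  0.03] 0.6279574450376174 32.39478612318635 [29. 39.  9. 88. -7. 53. 44.]
stop False
0 12.7917 [ 0.5085 -0.3741  0.0072] [1.80e+02 1.00e-01 1.22e+02] [-1.5 -0.3  4.9] [0.04 0.22 0.01] 0.6379055344895754 32.259218730032444 [33. 38.  3. 88. -2. 53. 68.]
```

Run:
```python
from h import *
T=np.array([.5424,-.1872])
robot.line_to([*T,.006],velocity=.08)
s=robot.sense(); print(s["time_s"],s["tool_pos"].round(4),s["contact_force"].round(1),s["finger_gap"])
robot.gripper_to(1.0)
s=robot.sense(); print(s["time_s"],s["tool_pos"].round(4),s["contact_force"].round(1))
robot.line_to([*T,.12],velocity=.2)
q=np.array(robot.sense()["joint_positions"]); q[0]-=25; robot.move_j(q)
s=robot.sense(); print(s["time_s"],s["tool_pos"].round(4),s["contact_force"].round(1))
for n in("top","side"):
    im,D=robot.grab_frame(n); cv2.imwrite(f"pics/{n}1.png",im[:,:,::-1]); np.save(f"{n}1.npy",D)
    C=cloud(n,D)
    near=(np.hypot(C[...,0]-T[0],C[...,1]-T[1])<.045)&(D>0)
    for z0,z1 in((.036,.048),(.052,.066)):
        Q=C[near&(C[...,2]>z0)&(C[...,2]<z1)]
        if z0<.05: print(n,"rim",fitcirc(Q,.0245,T))
        else:
            A=Q[Q[:,1]<T[1]].mean(0);B=Q[Q[:,1]>T[1]].mean(0); print("clips",A.round(4),B.round(4),(A+B)[:2]/2,np.degrees(np.arctan2(A[1]-B[1],A[0]-B[0])))
    near=(np.hypot(C[...,0]-.5545,C[...,1]-.0425)<.03)&(D>0)&(C[...,2]>.043)&(C[...,2]<.06); print("knob",near.sum(),C[near].mean(0).round(4))
a=cv2.imread("pics/top1.png")[165:225,230:300];b=cv2.imread("pics/side1.png")[165:225,205:275]
cv2.imwrite("pics/c1.png",cv2.resize(np.hstack([a,b]),None,fx=5.5,fy=5.5,interpolation=2))
```

```text
15.3083 [ 0.5429 -0.1909  0.0072] [-0.3 -5.7  6.6] 0.6335803945133694
15.725 [ 0.5421 -0.1862  0.0055] [0.  0.1 0.9]
17.4167 [0.5695 0.0566 0.1182] [-0.9 -0.7  0.1]
top rim (array([ 0.53995526, -0.19032527]), np.float64(0.0016701428947550852))
clips [ 0.5554 -0.2132  0.0585] [ 0.5262 -0.1681  0.0593] [ 0.54079349 -0.19063808] -57.11511244927634
knob 5 [0.5592 0.0398 0.05  ]
side rim (array([ 0.54282251, -0.18527357]), np.float64(0.0013595836014218517))
clips [nan nan nan] [ 0.5252 -0.1687  0.0567] [nan nan] nan
knob 71 [0.5568 0.0444 0.0484]<stdin>:18: RuntimeWarning: Mean of empty slice.
  ret = um.true_divide(
```

View pics/c1.png

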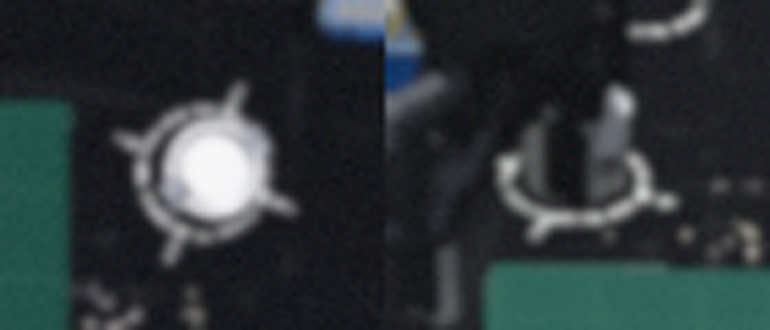

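The top view shows the pot upright inside the ticked ring, about 3–4 mm toward the start because the arm yielded under drag. I'll regrip it, nudge it to the centre, relieve the stress and release. That also gives the pot's position in the robot frame.

Run:
```python
from h import *
T=np.array([.5424,-.1872]); P=np.array([.5424,-.1908])
def st(m):
    s=robot.sense(); print(m,round(s["time_s"],1),s["tool_pos"].round(4),s["contact_force"].round(1),round(s["finger_gap"],3)); return s
robot.move_to([*P,.10],[180,0,150])
robot.line_to([*P,.006],f_stop=8,velocity=.15); st("a")
robot.gripper_to(.45,30); st("grip150")
robot.line_to([T[0]+.0003,T[1]+.0036,.006],velocity=.03); s=st("slid")
robot.line_to([*s["tool_pos"][:2],.006],velocity=.05); s=st("relieved")
Q=s["tool_pos"][:2]
robot.gripper_to(1.0); st("open")
robot.line_to([*Q,.085],velocity=.2)
robot.move_to([*Q,.085],[180,0,94])
robot.line_to([*Q,.006],f_stop=8,velocity=.15); st("b")
robot.gripper_to(.45,30); st("grip94")
robot.gripper_to(1.0); st("open")
robot.line_to([*Q,.12],velocity=.25)
L=[.555,.0425]
robot.gripper_to(.55)
robot.move_to([*L,.12],[180,0,122-90]); st("above lid")
im,D=robot.grab_frame("top"); cv2.imwrite("pics/top2.png",im[:,:,::-1]); C=cloud("top",D)
Z=C[(np.hypot(C[...,0]-Q[0],C[...,1]-Q[1])<.045)&(D>0)&(C[...,2]>.036)&(C[...,2]<.048)]; print("top rim",fitcirc(Z,.0245,Q))
```

```text
a 19.3 [ 0.5435 -0.1903  0.0068] [ 0.1  0.6 -0.8] 1.0
grip150 19.7 [ 0.5433 -0.1914  0.0074] [-0.1  0.4  6.4] 0.622
slid 20.1 [ 0.5438 -0.1864  0.0075] [-0.1 -4.   6. ] 0.63
relieved 20.3 [ 0.5437 -0.1864  0.0074] [-2.4  0.9  9.3] 0.629
open 20.8 [ 0.5436 -0.186   0.0056] [ 0.8 -0.3 -1.3] 0.995
b 22.8 [ 0.5443 -0.1868  0.0065] [ 0.6 -0.1  0.5] 1.001
grip94 23.2 [ 0.5449 -0.1868  0.0075] [-0.8  0.3  6.7] 0.63
open 23.6 [ 0.5435 -0.1863  0.0057] [ 0.8 -0.2 -0.2] 1.0
above lid 26.0 [0.5551 0.0415 0.1201] [0.3 0.4 0. ] 0.553
top rim (array([ 0.54097933, -0.18510922]), np.float64(0.0020021971075555403))
```

Run:
```python
from h import *
L=[.555,.0425]
def st(m):
    s=robot.sense(); print(m,round(s["time_s"],1),s["tool_pos"].round(4),s["eef_rot"].round(1),s["contact_force"].round(1),s["torque"].round(2),round(s["finger_gap"],3)); return s
print(robot.line_to([*L,.018],f_stop=8,velocity=.15)); st("a")
robot.gripper_to(.1,25); st("grip32")
robot.gripper_to(.55); s=st("open")
robot.line_to([*L,.085],velocity=.2)
robot.move_to([*L,.085],[180,0,122])
print(robot.line_to([*L,.018],f_stop=8,velocity=.15)); st("b")
robot.gripper_to(.1,90); st("grip122")
robot.line_to([*L,.13],velocity=.15); st("up")
P=[.5439,-.1864]
robot.move_to([*P,.13],[180,0,122]); st("over")
for n in("top","side"):
    im,D=robot.grab_frame(n); cv2.imwrite(f"pics/{n}3.png",im[:,:,::-1])
a=cv2.imread("pics/side3.png")[110:240,170:310]; cv2.imwrite("pics/c3.png",cv2.resize(a,None,fx=4,fy=4,interpolation=2))
```

```text
False
a 26.9 [0.5559 0.0422 0.0188] [ 1.799e+02 -1.000e-01  3.200e+01] [0.4 0.  0.2] [0.01 0.   0.03] 0.547
grip32 27.2 [0.5563 0.0424 0.0194] [179.9  -0.2  32. ] [ 0.3 -0.1  4.1] [-0.03  0.03 -0.01] 0.271
open 27.6 [0.5546 0.0426 0.0177] [-180.    0.   32.] [-0.9 -0.7 -0.2] [0.04 0.01 0.06] 0.553
False
b 29.9 [0.5555 0.0426 0.0184] [180.   0. 122.] [-0.6 -0.2  0.8] [ 0.02 -0.02  0.03] 0.546
grip122 30.3 [0.5564 0.0426 0.0197] [1.798e+02 1.000e-01 1.220e+02] [-0.1  0.1  5.3] [ 0.01  0.17 -0.01] 0.253
up 31.2 [0.5539 0.0424 0.1288] [-1.799e+02 -1.000e-01  1.220e+02] [-0.7  0.4 -1.3] [-0.05  0.02 -0.03] 0.258
over 32.1 [ 0.5444 -0.1835  0.1293] [179.9  -0.2 122.2] [-0.3  1.4 -1.5] [ 0.05 -0.05  0.02] 0.253
```

View pics/c3.png

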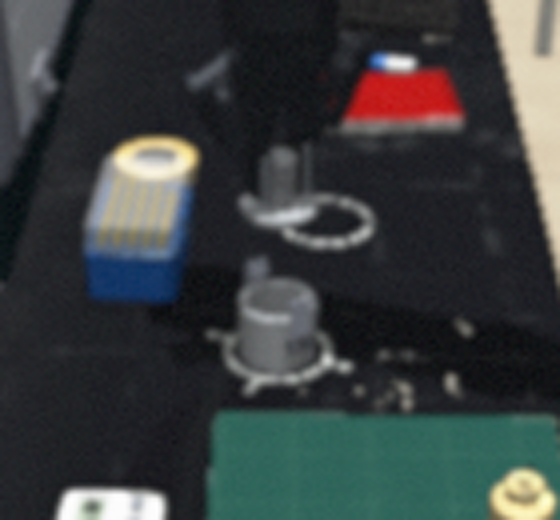

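The side view shows the lid held level above the open pot, and the pot inside the ticked ring. Now I'll lower it under force watch.

Run:
```python
from h import *
P=[.5439,-.1864]
def st(m):
    s=robot.sense(); print(m,round(s["time_s"],1),s["tool_pos"].round(4),s["eef_rot"].round(1),s["contact_force"].round(1),s["torque"].round(2),round(s["finger_gap"],3)); return s
print(robot.line_to([*P,.075],f_stop=4,velocity=.08)); st("a")
for z in(.068,.065,.063,.061):
    hit=robot.line_to([*P,z],f_stop=4,velocity=.015); s=st(f"{z} {hit}")
    if hit: break
for n in("top","side"):
    im,D=robot.grab_frame(n); cv2.imwrite(f"pics/{n}4.png",im[:,:,::-1])
a=cv2.imread("pics/side4.png")[150:220,205:285];b=cv2.imread("pics/top4.png")[165:225,230:300]
cv2.imwrite("pics/c4.png",cv2.resize(a,None,fx=7,fy=7,interpolation=2))
```

```text
False
a 33.0 [ 0.5444 -0.1866  0.0754] [180.   0. 122.] [ 0.6 -1.  -1.2] [ 0.   -0.01  0.02] 0.256
0.068 False 33.6 [ 0.5439 -0.1864  0.0679] [-180.   -0.  122.] [ 0.3  0.2 -1.4] [ 0.01 -0.02 -0.07] 0.256
0.065 False 34.0 [ 0.5439 -0.1865  0.065 ] [-180.    0.  122.] [ 0.2  0.1 -0.6] [-0.04 -0.01 -0.01] 0.254
0.063 False 34.3 [ 0.5444 -0.1868  0.0633] [1.80e+02 1.00e-01 1.22e+02] [ 0.9 -0.5 -0.8] [-0.27 -0.2   0.02] 0.254
0.061 True 34.5 [ 0.5447 -0.1868  0.062 ] [1.799e+02 1.000e-01 1.220e+02] [ 0.2 -0.2  3. ] [-0.03 -0.06 -0.08] 0.253
```

View pics/c4.png

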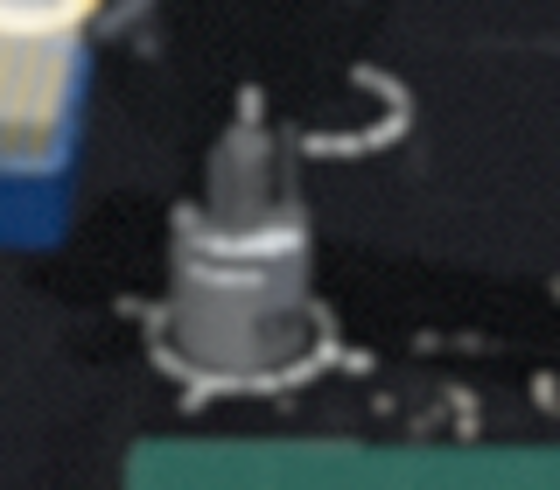

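The lid sits level between the clips and has touched the noses at the expected height. Now I'll press in small steps and log the force.

Run:
```python
from h import *
P=[.5439,-.1864]
z=.061
while z>.050:
    z-=.001
    robot.line_to([*P,z],velocity=.012)
    s=robot.sense(); f=s["contact_force"]
    print(round(s["time_s"],1),round(z,4),s["tool_pos"].round(4),s["eef_rot"].round(1),f.round(1),s["torque"].round(2),round(s["finger_gap"],3))
    if f[2]>22 or (s["tool_pos"][2]<.0575 and f[2]>12): break
```

```text
34.9 0.06 [ 0.5449 -0.1867  0.0611] [179.9   0.2 122. ] [-0.2  0.8  6.1] [0.03 0.02 0.  ] 0.253
35.1 0.059 [ 0.545  -0.1868  0.0605] [179.9   0.2 122. ] [-0.1 -0.   7.8] [-0.02  0.03  0.02] 0.252
35.4 0.058 [ 0.5452 -0.1867  0.0598] [179.8   0.2 122. ] [-0.4  0.   8.6] [ 0.06  0.16 -0.01] 0.258
35.6 0.057 [ 0.5453 -0.1867  0.0589] [179.8   0.2 122. ] [-0.5  0.2  8.2] [ 0.12  0.12 -0.08] 0.254
35.9 0.056 [ 0.5436 -0.1861  0.0557] [180.   0. 122.] [0.1 0.3 1.9] [ 0.14 -0.05  0.  ] 0.256
36.1 0.055 [ 0.5436 -0.1861  0.0556] [180.   0. 122.] [-1.8  1.1  7.3] [0.28 0.43 0.04] 0.254
36.4 0.054 [ 0.5437 -0.1861  0.0556] [180.   0. 122.] [-3.5  1.6 12.7] [0.39 0.78 0.02] 0.253
```

Run:
```python
from h import *
robot.pause(.6)
s=robot.sense(); print(s["time_s"],s["tool_pos"].round(4),s["contact_force"].round(1))
im,D=robot.grab_frame("side"); cv2.imwrite("pics/side5.png",im[:,:,::-1])
cv2.imwrite("pics/c5.png",cv2.resize(im[120:310,150:330,::-1],None,fx=3.1,fy=3.1,interpolation=2))
```

```text
36.9667 [ 0.5437 -0.1862  0.0556] [-3.1  1.7 12.1]
```

View pics/c5.png

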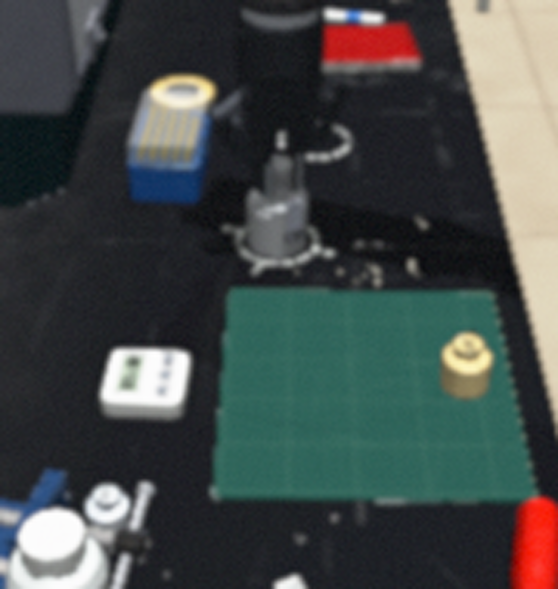

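The lid is seated level under both clips, the pot is inside the ticked ring, and the bystanders look unmoved. The hold force is steady at about 12 N.

```bash
python3 -c "
from station import robot
print(robot.close_job())"
```

```text
the job is handed in; nothing more can be done
None
```

The job is handed in at about 37 s: the pot stands inside the ticked ring (about 1–2 mm off centre), the lid snapped down under the clips, the hand is holding it with about 12 N, and nothing around it looks moved in the last picture.

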